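# Put a washed dilution bottle and its stopper up to dry

## Robot

A 6-joint arm with a two-finger parallel gripper is mounted at the origin on a cart in front of the work surface, level with it; the furniture and walls round the work are solid. World frame = base frame: x ahead of the robot, y to its left, z up, the work surface at z = 0. Lengths are in m, angles in rad, forces in N, time in s.
With the tool pointing down it reaches from about 0.375 to 0.9 m from the base axis. Payload 3.1 kg.
Tool frame: the origin (TCP) lies between the finger pads; the fingertips stand 19 mm ahead of it and the grasp point (between the pads) is the TCP; z points along the fingers, y is the line along which they close (so a half turn about z gives the same grasp; the last joint's range is limited). The gripper opens to 87 mm and grips with 3 to 60 N. Pads are 19 mm wide; open, the fingers measure 117 mm over their backs; the gripper's body (75 mm by 190 mm) begins 51 mm behind the grasp point.
Start: joints at [-1.353, 0.527, 1.433, -0, 1.181, -0.178], TCP at [0.242, -0.576, 0.242] pointing down, gripper open.
Joint ranges: [-3.08, 3.08], [-0.75, 2.2], [0.22, 2.44], [-1.43, 4.57], [0, 2.65], [-2.85, 2.85]. Speed limits (rad/s): [2.79, 2.79, 3.14, 3.14, 3.14, 3.14].

## Interface

Orientations are given as a unit quaternion [x, y, z, w].
In Python, from rig import telemetry, viewer, hand_in gives the robot as it stands. The module is installed in compiled form; this text tells all that it offers.
- The arm moves only by the shell command python3 -m creep 'ROWS' [FORCE]. ROWS is JSON, a list of rows, each an object with "translation": the shift along the tool's x, y, z in mm, a list of three; "roll": the turn about the tool's z in degrees; "gripper": the finger opening in mm, from 0 to 87. In form: [{"translation": [tx, ty, tz], "roll": roll, "gripper": gripper}, ...]. A call has 1 to 5 rows; each row is the pose to reach, as a shift and turn from the pose commanded when the call began, along the tool's axes at that moment; what a row does not reach only later rows make up. A row lasts 1/12 s, in which the tool goes at most 41.7 mm and 7.16 degrees, less where a joint would pass 70% of its speed; a pose out of reach is approached as far as the arm can. A call with a gripper value outside its range is refused whole. The fingers move at their own pace and stop on an object; FORCE is the grip in N (left out, the last holds). Time passes only in rows, so rows that repeat a pose let the fingers close. It gives the time, the measured TCP pose, the force, the opening and the grip force at its end, in the units of the state.
- telemetry.get_obs(): the state, without advancing time (a new reading comes with each control period).
- viewer.camera(name): name is "scene" or "top"; returns the picture (384x512x3 uint8, blue, green, red); there is no depth.
- viewer.camera_info(name): a dict with "intrinsics" (3x3 intrinsics, pixels), "rvec" (rotation vector, rad) and "tvec" (3), from world to camera coordinates, as OpenCV has them. Camera axes: x right, y down, z forward; pixel columns grow to the right and rows downward; lengths in m; the calibration is good to about 2 mm. A picture is of the moment at which its call begins. camera_info takes no time and is no camera call.
- hand_in(): hands the job in; it is judged then, once.
Trained networks look in the newest picture that a camera, given by its name, has taken for a name from the list of things; names that differ only in an ending like _2 or _b are one class to them, and where a whole thing is asked for, a point or a joint stands for the part that bears it (a point fixed in the world has none). Each returns a list of dicts, best first, with "p" (0 to 1); they miss things now and then, are a little off and sometimes report something else, mostly with a low value. They report only what shows in the picture. A call takes as long as a camera call. They do not tell look-alikes from the thing itself.
- viewer.recognise(camera, thing): "bbox" ([left, top, width, height] in pixels, round what is visible of it).
The state is a dict: "time": time; "q": joint angles; "joint_velocities": joint speeds; "joint_torque": joint torques, N m; "position": TCP position; "tool_rot": TCP orientation; "ft_force": force on the tool from outside, world axes, zero at the start; "moment": the same for the moment, N m; "grip_width": finger opening in m; "grip_force": force on a finger pad.
Only numpy, scipy, OpenCV 4.12 (cv2) and the standard library are available. Lean on these libraries where they do the work, as an engineer would, in place of code of your own. Each camera call takes 0.05 s, during which the arm holds its last target. There are 200 camera calls.

## Task

Put the washed square bottle and its stopper up to dry: slide the bottle mouth-down over the thin peg of the drying rack until its mouth sits flat on the seat at the foot of the peg, and drop the stopper, stem down, into one of the two holes in the rack's front rail until its flange rests on the rail. Do not let the bottle fall, and leave the dropper bottles and the jar where they stand.

Things in the scene. Friction and masses are not known exactly. Their poses are not given: they have to be found in the camera images.
- bottle: White square hollow plastic bottle, 130 mm long, 50 to 100 g: body 44 x 44 mm and 90 mm long, sloping shoulders, round neck 25 mm across with a 29 mm lip at the open mouth; bore 18 mm at the lip, 20 mm in the neck; body 38 mm square inside. Origin: centre of its base; z runs along its axis to the mouth. It starts lying on a flat side, mouth roughly to the left.
- mouth (a point): Centre of the bottle's open mouth, on its axis 130 mm from the base, in the plane of the lip.
- stopper: Light grey stopper, 43 mm tall: tapered stem 22 mm long (14 mm across at the foot, 16 mm at the top), flange 25 mm across and 7 mm thick, round finger grip 21 mm across and 14 mm tall on top. Origin: centre of the stem's foot; z towards the grip. It starts standing on its stem.
- rack: White drying rack, fixed: drip plate 150 mm (x) by 230 mm (y), upper face 14 mm above the desk; along its front (-x) edge a rail 40 mm wide, upper face 41 mm above the desk, with the two stopper holes; behind the rail the two pegs, 120 mm apart. Origin: centre of the underside.
- bore_1 (a point): Mouth of one stopper hole (19 mm across, 25 mm deep) in the upper face of the front rail, 53 mm in front of the rack's centre. A seated stopper's foot is 22 mm below this point.
- bore_2 (a point): Mouth of the other stopper hole, same size, 110 mm from the first along the rail.
- thin_peg: Grey seat of the thin white peg. Origin: centre of its underside, 14 mm above the desk; its flat top, 36 mm across, is 6 mm above the origin. Peg 11 mm across, domed tip 91 mm above the origin. Its worn socket lets it lean 4 to 7 degrees to any side (tip 7 to 11 mm off), held by friction; the lean is not reported: feel or see it. The two pegs may have changed places.
- thick_peg: The same seat with a thick white peg, 22 mm across, 91 mm tall, which does not enter this bottle's neck. Origin: centre of the seat's underside.
- dropper_white: Brown dropper bottle with a white cap, 25 mm across, 74 mm tall, standing. Origin: centre of its foot. To be left alone.
- dropper_red: White dropper bottle with a red cap, 25 mm across, 74 mm tall, standing. Origin: centre of its foot. To be left alone.
- wide_jar: White wide jar with a closed lid, 71 mm across, 125 mm tall, standing. Origin: centre of its foot. To be left alone.
Mind the look-alikes: they are no part of the job. Leave any turquoise look-alike of the bottle alone. What is shaped like the stopper but blue or orange is not meant.

How it is judged:
By the outcome, as a careful person would: the job done as asked, in the order asked, and still so for the second after the job is handed in, with the robot touching nothing.
It also fails if it takes over 67 s, if anything falls off the work surface, if the arm or the gripper's body presses on something with over 40 N, if the wrist force passes 120 N, or if a joint passes its speed limit or range.

## Working session

There is one attempt and no reset: what is moved stays moved. The work goes in short steps, Python scripts to look and compute and a shell command to move; the robot and the scene stay as the last step left them, time stands still between calls to the robot, and variables do not carry over. Pictures are saved under pics/ and viewed, at most 10 in all, crops included, and the job is handed in when it is done.

```bash
mkdir -p pics; cat > h.py <<'E'
import numpy as np, cv2
from rig import telemetry, viewer
def cam(n):
    i=viewer.camera_info(n); K=np.array(i['intrinsics'],float); R=cv2.Rodrigues(np.array(i['rvec'],float))[0]; return K,R,np.array(i['tvec'],float).ravel()
def unproj(n,uv,z):
    K,R,t=cam(n); d=R.T@np.linalg.solve(K,[uv[0],uv[1],1.]); c=-R.T@t; return c+d*(z-c[2])/d[2]
def proj(n,p):
    K,R,t=cam(n); q=K@(R@np.array(p,float)+t); return q[:2]/q[2]
E
python3 - <<'E'
from h import *
for n in('scene','top'):
    im=viewer.camera(n); cv2.imwrite(f'pics/{n}0.png',im)
    K,R,t=cam(n); print(n,K[0,0],(-R.T@t).round(3))
    for th in('bottle','stopper','rack','thin_peg','thick_peg','bore_1','mouth'):
        try: print(th,[(np.round(d['bbox']).tolist(),round(d['p'],2)) for d in viewer.recognise(n,th)])
        except Exception as e: print(th,e)
o=telemetry.get_obs();print(o)
a=cv2.imread('pics/scene0.png');b=cv2.imread('pics/top0.png')
cv2.imwrite('pics/both.png',cv2.resize(np.vstack([a,b]),(450,600)) )
E
```

```text
scene 419.6170988816227 [-0.425  0.397  0.741]
bottle [([276.0, 220.0, 18.0, 17.0], 0.71)]
stopper [([128.0, 180.0, 84.0, 43.0], 0.22), ([145.0, 235.0, 10.0, 24.0], 0.16)]
rack [([129.0, 178.0, 82.0, 46.0], 0.95)]
thin_peg [([143.0, 178.0, 13.0, 28.0], 0.7)]
thick_peg [([182.0, 167.0, 7.0, 29.0], 0.57)]
bore_1 [([124.0, 181.0, 87.0, 43.0], 0.73), ([181.0, 164.0, 10.0, 32.0], 0.64)]
mouth []
top 442.0173160281558 [ 0.265 -0.034  1.542]
bottle [([263.0, 199.0, 31.0, 36.0], 0.95), ([282.0, 168.0, 35.0, 15.0], 0.86)]
stopper [([206.0, 200.0, 3.0, 7.0], 0.6), ([182.0, 198.0, 5.0, 9.0], 0.57), ([200.0, 219.0, 8.0, 8.0], 0.48)]
rack [([166.0, 134.0, 70.0, 48.0], 0.58)]
thin_peg []
thick_peg []
bore_1 [([167.0, 134.0, 67.0, 46.0], 0.96)]
mouth [([263.0, 204.0, 31.0, 31.0], 0.8), ([275.0, 168.0, 43.0, 19.0], 0.65)]
{'time': 0.8, 'q': array([-1.35247820e+00,  5.27462011e-01,  1.43269360e+00, -1.50799298e-05,
        1.18137356e+00, -1.78489743e-01]), 'joint_velocities': array([-0.00056128, -0.00184122, -0.00182719,  0.00016912, -0.00154827,
       -0.00069044]), 'joint_torque': array([ 4.42059991e-04, -4.39946830e+01, -1.76976764e+01,  6.34187507e-02,
        5.03455068e-02, -9.32529467e-07]), 'position': array([ 0.24157452, -0.57641372,  0.24157381]), 'tool_rot': array([ 9.80381854e-01,  1.97107636e-01, -6.34208257e-06,  3.18739076e-05]), 'ft_force': array([-0.74692539,  0.19367218, -0.04645792]), 'moment': array([-0.01634546, -0.0469296 , -0.02534627]), 'grip_force': 0.0, 'grip_width': 0.08719351185481722}
```

View pics/top0.png

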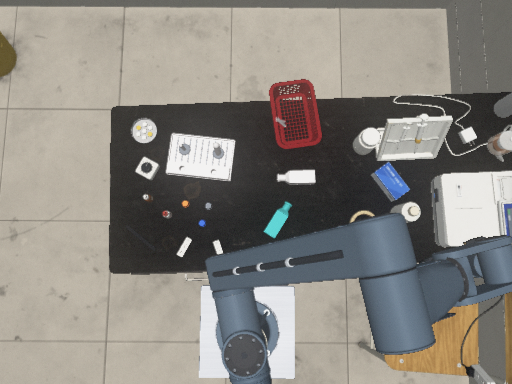

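View pics/scene0.png

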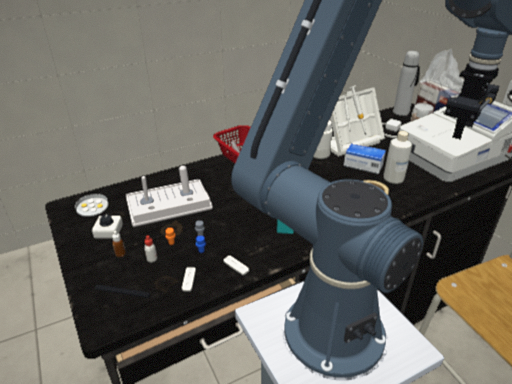

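The top view shows the white bottle at (297,177), mouth left, with the turquoise look-alike at (278,219). The rack is at (200,157). Stopper-like candidates are grey (208,206), orange (185,204) and blue (202,223). I choose the white bottle and the grey stopper, and check them in one close crop.

```bash
python3 - <<'E'
from h import *
a=cv2.imread('pics/scene0.png')[160:260,100:220];b=cv2.imread('pics/top0.png')[125:235,155:325]
b=cv2.resize(b,None,fx=4.7,fy=4.7,interpolation=cv2.INTER_CUBIC)[:,:800]
cv2.imwrite('pics/t1.png',b)
cv2.imwrite('pics/s1.png',cv2.resize(a,None,fx=6,fy=6,interpolation=cv2.INTER_CUBIC))
for uv,z in(((278,177),.022),((316,177),.022),((208,206),.043),((185,149),.1),((217,152),.1),((176,134),.04),((235,138),.04)): print(uv,unproj('top',uv,z).round(4))
E
```

```text
(278, 177) [ 0.5249 -0.1029  0.022 ]
(316, 177) [ 0.5258 -0.2354  0.022 ]
(208, 206) [0.4196 0.1365 0.043 ]
(185, 149) [0.6044 0.2113 0.1   ]
(217, 152) [0.5948 0.1042 0.1   ]
(176, 134) [0.672  0.2547 0.04  ]
(235, 138) [0.659  0.0481 0.04  ]
```

View pics/t1.png

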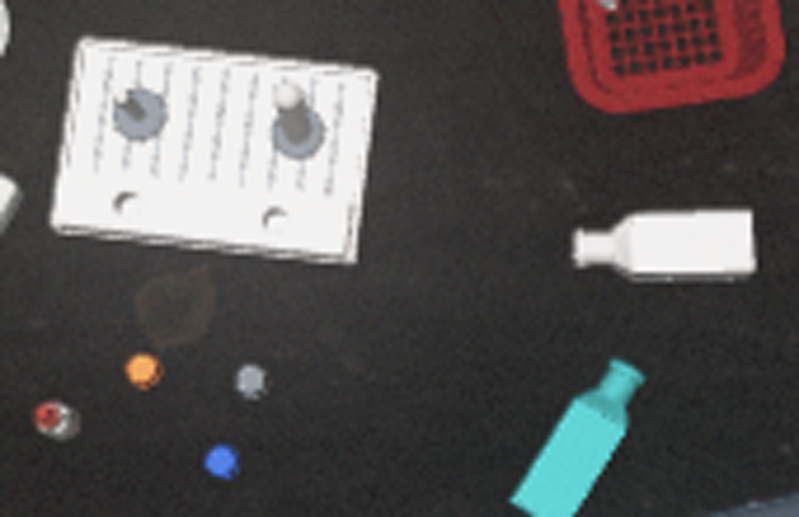

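View pics/s1.png

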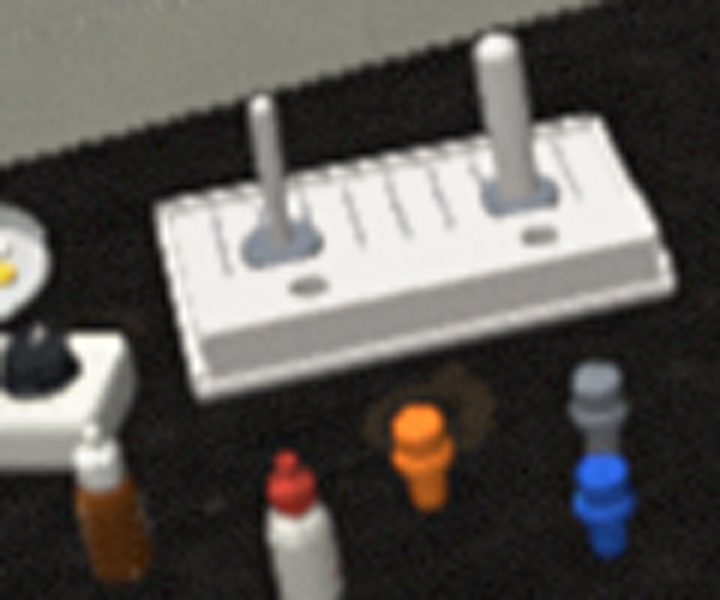

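The crops show the grey stopper, the white bottle, and the left peg as the thin one (tip leaning left/back in both views). The grey stopper stands clear of the blue one. Next I fit positions.

```bash
cat > fit.py <<'E'
from h import *
from scipy.optimize import least_squares
T=lambda p:np.array(p)/4.7+[155,125]
S=lambda p:np.array(p)/6+[100,160]
# rack: params x,y,yaw,px
obs=[('top','s1',(139.5,115)),('top','s2',(299,135)),('top','b1',(127,203)),('top','b2',(275,218)),
('scene','s1',(282,243)),('scene','s2',(519,194)),('scene','b1',(309,286)),('scene','b2',(540,236))]
def pt(k,q):
    x,y,a,px=q; s=1 if k[1]=='1' else -1
    l=np.array([px,s*.06]) if k[0]=='s' else np.array([-.053,s*.055])
    c,n=np.cos(a),np.sin(a); return np.array([x+c*l[0]-n*l[1],y+n*l[0]+c*l[1],.02 if k[0]=='s' else .041])
f=lambda q:np.concatenate([proj(n,pt(k,q))-(T if n=='top' else S)(p) for n,k,p in obs])
r=least_squares(f,[.6,.15,0,.02]);print(r.x.round(4),r.fun.reshape(-1,2).round(2).tolist())
for k in('s1','s2','b1','b2'):print(k,pt(k,r.x).round(4))
seat=pt('s1',r.x)
# tip (lean): axis point at 0.1 height
tp=(('scene',S((262,101))),('top',T((117,97))))
g=lambda p:np.concatenate([proj(n,[p[0],p[1],.1025])-u for n,u in tp])
t=least_squares(g,seat[:2]);print('tip',t.x.round(4),'off',((t.x-seat[:2])*1e3).round(1),t.fun.round(2))
g2=lambda p:proj('scene',[p[0],p[1],.1025])-tp[0][1]
t=least_squares(g2,seat[:2]);print('tip scene only',((t.x-seat[:2])*1e3).round(1))
# stopper grip centre
st=(('top',T((251,378))),('scene',S((597,378))))
g=lambda p:np.concatenate([proj(n,[p[0],p[1],.043 if n=='top' else .0415])-u for n,u in st])
t=least_squares(g,[.42,.13]);print('stopper',t.x.round(4),t.fun.round(2))
bl=[unproj('top',T(p),.044)[:2] for p in((753,211),(753,271),(637,213),(637,273))]
print('bottle top face corners',np.round(bl,4).tolist()); print('mouth',unproj('top',T((577,247)),.022).round(4), 'lip edges',unproj('top',T((577,229)),.022).round(4),unproj('top',T((577,267)),.022).round(4))
E
python3 fit.py
```

```text
[ 0.5958  0.1688 -0.1116  0.0169] [[-0.19, 0.63], [-0.38, 0.3], [0.02, 0.31], [0.1, 0.82], [-0.19, -0.68], [0.15, -0.89], [-0.18, -0.76], [-0.24, -0.72]]
s1 [0.6192 0.2266 0.02  ]
s2 [0.6059 0.1073 0.02  ]
b1 [0.5492 0.2294 0.041 ]
b2 [0.537  0.1201 0.041 ]
tip [0.6147 0.2258] off [-4.5 -0.8] [-0.61  0.12  0.74  0.15]
tip scene only [-4.7 -2.5]
stopper [0.4203 0.1351] [-0.01  0.36 -0.13 -0.43]
bottle top face corners [[0.5468, -0.2301], [0.5023, -0.2295], [0.5448, -0.145], [0.5003, -0.1449]]
mouth [ 0.5229 -0.1021  0.022 ] lip edges [ 0.5365 -0.1021  0.022 ] [ 0.5079 -0.1021  0.022 ]
```

```bash
cat >> h.py <<'E'
def d(x,y,z,yaw=None):
    from scipy.spatial.transform import Rotation as Ro
    o=telemetry.get_obs(); R=Ro.from_quat(o['tool_rot']).as_matrix(); cur=np.degrees(np.arctan2(R[1,0],R[0,0]))
    tr=R.T@(np.array([x,y,z])-o['position'])*1e3
    roll=0 if yaw is None else (cur-yaw+180)%360-180
    print('t',round(o['time'],2),'pos',o['position'].round(4),'yaw',round(cur,1),'F',o['ft_force'].round(1),'w',round(o['grip_width']*1e3,1),'g',round(o['grip_force'],1),'-> tr',tr.round(1).tolist(),'roll',round(roll,1))
E
python3 -m creep '[{"translation":[0,0,-40],"roll":-7,"gripper":87},{"translation":[0,0,-80],"roll":-14,"gripper":87},{"translation":[0,0,-110],"roll":-21,"gripper":75},{"translation":[0,0,-110],"roll":-28,"gripper":75},{"translation":[0,0,-110],"roll":-35,"gripper":75}]'
python3 -c "
from h import *
d(.5243,-.219,.2,91.1)"
```

```text
time: 1.22
position: [0.2419, -0.5777, 0.355]
tool_rot: [0.874, 0.485, -0.001, 0.003]
ft_force: [-0.2, 0.4, 0.0]
grip_width: 0.0774
grip_force: 0.0
t 1.22 pos [ 0.2419 -0.5777  0.355 ] yaw 58.1 F [-0.2  0.4  0. ] w 77.4 g 0.0 -> tr [454.5, 49.4, 153.0] roll -33.0
```

```bash

python3 -m creep '[{"translation":[40,4,0],"roll":-7,"gripper":75},{"translation":[80,9,0],"roll":-14,"gripper":75},{"translation":[120,13,0],"roll":-21,"gripper":75},{"translation":[160,17,0],"roll":-28,"gripper":75},{"translation":[200,22,0],"roll":-33,"gripper":75}]' >/dev/null
python3 -c "
from h import *
d(.5243,-.219,.2,91.1)"
```

```text
t 1.63 pos [ 0.3676 -0.4174  0.3517] yaw 91.0 F [ 0.3  0.1 -0.7] w 75.4 g 0.0 -> tr [195.6, 160.2, 151.7] roll -0.1
```

```bash

python3 -m creep '[{"translation":[30,25,10],"roll":0,"gripper":75},{"translation":[60,50,20],"roll":0,"gripper":75},{"translation":[90,74,30],"roll":0,"gripper":75},{"translation":[120,98,45],"roll":0,"gripper":75},{"translation":[145,118,65],"roll":0,"gripper":75}]' >/dev/null
python3 -m creep '[{"translation":[25,21,25],"roll":0,"gripper":75},{"translation":[50,41,50],"roll":0,"gripper":75},{"translation":[51,42,80],"roll":0,"gripper":75},{"translation":[51,42,86],"roll":0,"gripper":75},{"translation":[51,42,86],"roll":0,"gripper":75}]' >/dev/null
python3 - <<'E'
from h import *
d(.5243,-.219,.0225,91.1)
im=viewer.camera('top');cv2.imwrite('pics/t2.png',im)
c=cv2.resize(im[150:230,250:350],None,fx=6,fy=6,interpolation=cv2.INTER_CUBIC);cv2.imwrite('pics/t2c.png',c)
print(viewer.recognise('top','bottle'))
E
```

```text
t 2.47 pos [ 0.5231 -0.2199  0.1985] yaw 90.8 F [-0.2 -0.2  0.9] w 74.8 g 0.0 -> tr [0.3, 2.1, 175.9] roll -0.3
[]
```

View pics/t2c.png

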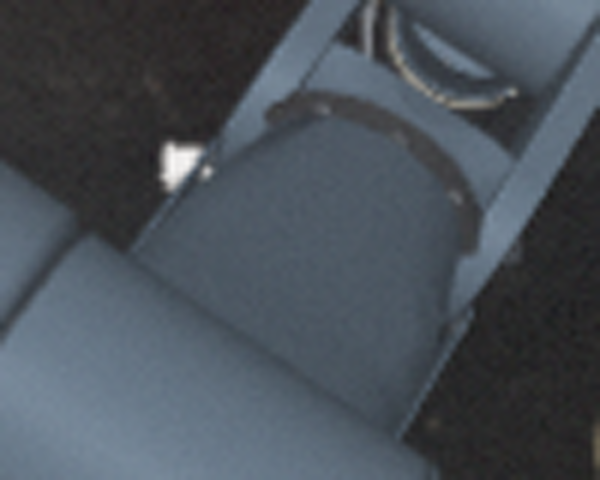

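The arm hides the bottle here; only the mouth shows, at (278,177), unmoved. I descend and close gently.

```bash

python3 -m creep '[{"translation":[0,2,40],"roll":0,"gripper":75},{"translation":[0,2,80],"roll":0,"gripper":75},{"translation":[0,2,120],"roll":0,"gripper":75},{"translation":[0,2,155],"roll":0,"gripper":75},{"translation":[0,2,165],"roll":0,"gripper":75}]' >/dev/null
python3 -m creep '[{"translation":[0,0,10],"roll":0,"gripper":75},{"translation":[0,0,11],"roll":0,"gripper":75},{"translation":[0,0,11],"roll":0,"gripper":40},{"translation":[0,0,11],"roll":0,"gripper":40},{"translation":[0,0,11],"roll":0,"gripper":40}]' 4
python3 -m creep '[{"translation":[0,0,0],"roll":0,"gripper":40},{"translation":[0,0,0],"roll":0,"gripper":40},{"translation":[0,0,0],"roll":0,"gripper":40},{"translation":[0,0,0],"roll":0,"gripper":40}]' 4

```

```text
time: 3.4
position: [0.5277, -0.2219, 0.0267]
tool_rot: [0.703, 0.712, 0.0, 0.002]
ft_force: [0.3, 0.5, 0.1]
grip_width: 0.062
grip_force: 0.0
time: 3.73
position: [0.5266, -0.2211, 0.0252]
tool_rot: [0.702, 0.712, 0.0, 0.0]
ft_force: [-0.7, 0.3, 4.5]
grip_width: 0.0445
grip_force: 4.0
```

```bash

python3 -m creep '[{"translation":[1,0,-8],"roll":0,"gripper":40},{"translation":[4,0,-18],"roll":0,"gripper":40},{"translation":[9,0,-28],"roll":0,"gripper":40},{"translation":[15,0,-38],"roll":0,"gripper":40},{"translation":[22,0,-47],"roll":0,"gripper":40}]' 3
python3 - <<'E'
from h import *
d(.5243,-.219,.0225,91.1)
a=viewer.camera('scene');b=viewer.camera('top')
print(viewer.recognise('scene','bottle'),viewer.recognise('top','bottle'))
cv2.imwrite('pics/s3.png',np.hstack([cv2.resize(a[120:270,200:400],(600,450))[:,:400],cv2.resize(b[130:230,240:340],(400,400),interpolation=2)[:].repeat(1,0)[:400] if 0 else cv2.resize(b[130:230,250:340],(400,450),interpolation=2)]))
E
```

```text
time: 4.15
position: [0.5263, -0.1985, 0.073]
tool_rot: [0.703, 0.712, 0.0, 0.0]
ft_force: [-0.3, 0.1, -0.4]
grip_width: 0.0444
grip_force: 3.0
t 4.15 pos [ 0.5263 -0.1985  0.073 ] yaw 90.7 F [-0.3  0.1 -0.4] w 44.4 g 3.0 -> tr [-20.5, -2.3, 50.5] roll -0.4
[{'bbox': [255.8, 159.4, 31.5, 25.0], 'p': 0.83}] [{'bbox': [261.4, 210.5, 26.6, 23.4], 'p': 0.82}]
```

View pics/s3.png

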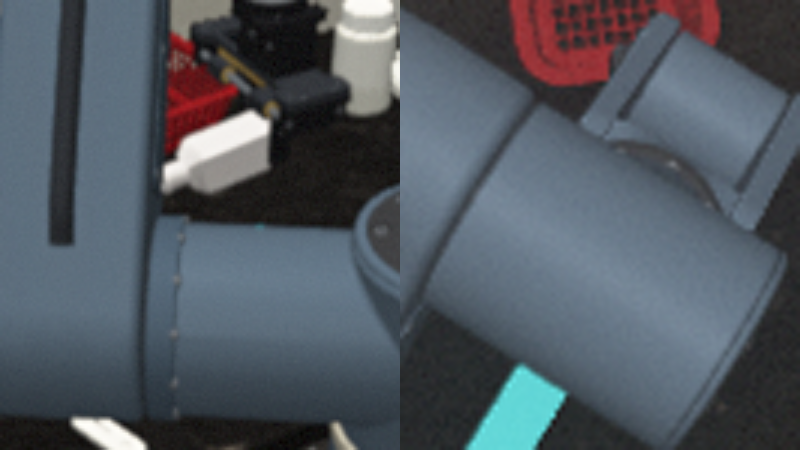

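```bash
python3 - <<'E'
from h import *
P=np.array([.5263,-.1985,.073])
for th in(0,10,20,30,40):
    t=np.radians(th);u=np.array([0,-np.cos(t),np.sin(t)])
    print(th,[((proj('scene',P+u*s)-[200,120])*3).round(0).tolist() for s in(.01,-.03,-.12)])
E
```

```text
0 [[271.0, 130.0], [237.0, 140.0], [159.0, 161.0]]
10 [[271.0, 129.0], [237.0, 144.0], [160.0, 178.0]]
20 [[270.0, 127.0], [238.0, 148.0], [165.0, 194.0]]
30 [[270.0, 126.0], [240.0, 151.0], [173.0, 207.0]]
40 [[269.0, 125.0], [242.0, 154.0], [183.0, 218.0]]
```

The bottle rotated only about 12° against the pad friction. I'll oscillate vertically so its inertia swings the mouth down.

```bash

python3 -m creep '[{"translation":[0,0,-41],"roll":0,"gripper":40},{"translation":[0,0,-82],"roll":0,"gripper":40},{"translation":[0,0,-82],"roll":0,"gripper":40},{"translation":[0,0,-41],"roll":0,"gripper":40},{"translation":[0,0,-82],"roll":0,"gripper":40}]' 3
python3 -m creep '[{"translation":[0,0,0],"roll":0,"gripper":40},{"translation":[0,0,41],"roll":0,"gripper":40},{"translation":[0,0,0],"roll":0,"gripper":40},{"translation":[0,0,0],"roll":0,"gripper":40},{"translation":[0,0,0],"roll":0,"gripper":40}]' 3
python3 - <<'E'
from h import *
d(.5243,-.219,.0225,91.1)
P=telemetry.get_obs()['position']
a=viewer.camera('scene')
cv2.imwrite('pics/s4.png',cv2.resize(a[120:270,200:400],(800,600),interpolation=2))
for th in(0,10,20,30,45,60,75):
    t=np.radians(th);u=np.array([0,-np.cos(t),np.sin(t)])
    print(th,[((proj('scene',P+u*s)-[200,120])*4).round(0).tolist() for s in(.01,-.03,-.12)])
E
```

```text
time: 4.77
position: [0.5159, -0.1932, 0.12]
tool_rot: [0.703, 0.711, -0.007, -0.03]
ft_force: [-0.8, 1.3, -19.4]
grip_width: 0.0442
grip_force: 3.2
time: 5.18
position: [0.5285, -0.2005, 0.1567]
tool_rot: [0.703, 0.712, 0.001, 0.005]
ft_force: [-0.4, -0.7, 0.9]
grip_width: 0.0439
grip_force: 3.0
t 5.18 pos [ 0.5285 -0.2005  0.1567] yaw 90.7 F [-0.4 -0.7  0.9] w 43.9 g 3.0 -> tr [-17.7, -5.6, 134.3] roll -0.4
0 [[366.0, 75.0], [320.0, 87.0], [211.0, 115.0]]
10 [[366.0, 73.0], [320.0, 93.0], [214.0, 139.0]]
20 [[366.0, 71.0], [322.0, 99.0], [221.0, 161.0]]
30 [[365.0, 70.0], [324.0, 104.0], [231.0, 181.0]]
45 [[363.0, 68.0], [329.0, 110.0], [254.0, 203.0]]
60 [[361.0, 66.0], [336.0, 113.0], [282.0, 216.0]]
75 [[358.0, 66.0], [344.0, 115.0], [315.0, 220.0]]
```

View pics/s4.png

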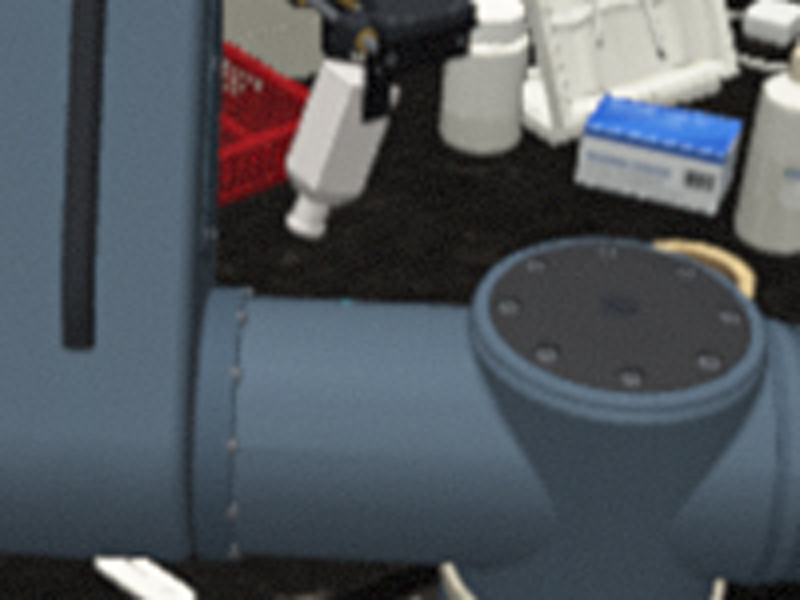

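Bottle now hangs at about 70° (mouth at (306,230) in the crop). I'll oscillate once more.

```bash

python3 -m creep '[{"translation":[0,0,-41],"roll":0,"gripper":40},{"translation":[0,0,-82],"roll":0,"gripper":40},{"translation":[0,0,-82],"roll":0,"gripper":40},{"translation":[0,0,-41],"roll":0,"gripper":40},{"translation":[0,0,-82],"roll":0,"gripper":40}]' 3
python3 -m creep '[{"translation":[0,0,0],"roll":0,"gripper":40},{"translation":[0,0,41],"roll":0,"gripper":40},{"translation":[0,0,0],"roll":0,"gripper":40},{"translation":[0,0,0],"roll":0,"gripper":40},{"translation":[0,0,0],"roll":0,"gripper":40}]' 3
python3 - <<'E'
from h import *
d(.5243,-.219,.0225,91.1)
P=telemetry.get_obs()['position']
a=viewer.camera('scene')
cv2.imwrite('pics/s5.png',cv2.resize(a[100:200,230:330],(600,600),interpolation=2))
for th in(60,75,90,105):
    t=np.radians(th);u=np.array([0,-np.cos(t),np.sin(t)])
    print(th,[((proj('scene',P+u*s)-[230,100])*6).round(0).tolist() for s in(.01,-.03,-.12)])
E
```

```text
time: 5.65
position: [0.5186, -0.1947, 0.2172]
tool_rot: [0.703, 0.711, -0.004, -0.017]
ft_force: [-0.6, 0.1, -15.9]
grip_width: 0.0439
grip_force: 3.0
time: 6.07
position: [0.5286, -0.2004, 0.2428]
tool_rot: [0.703, 0.712, 0.002, 0.009]
ft_force: [-0.2, -1.2, 1.0]
grip_width: 0.0439
grip_force: 3.0
t 6.07 pos [ 0.5286 -0.2004  0.2428] yaw 90.7 F [-0.2 -1.2  1. ] w 43.9 g 3.0 -> tr [-16.4, -7.9, 220.4] roll -0.4
60 [[368.0, 58.0], [330.0, 133.0], [246.0, 296.0]]
75 [[364.0, 57.0], [342.0, 135.0], [296.0, 304.0]]
90 [[359.0, 57.0], [356.0, 134.0], [349.0, 297.0]]
105 [[355.0, 59.0], [370.0, 129.0], [402.0, 276.0]]
```

View pics/s5.png

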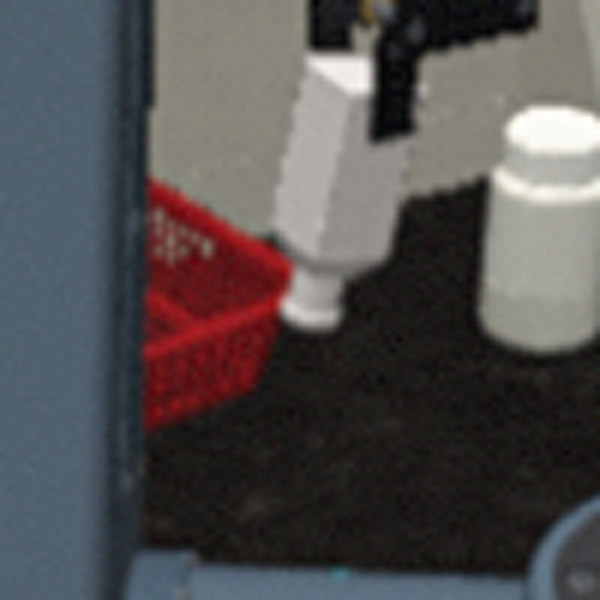

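Bottle is now about 80° (mouth (310,318), base (345,75)). I'll press the mouth flat on the desk in small steps.

```bash

python3 -m creep '[{"translation":[0,0,35],"roll":0,"gripper":40},{"translation":[0,0,70],"roll":0,"gripper":40},{"translation":[0,0,90],"roll":0,"gripper":40},{"translation":[0,0,98],"roll":0,"gripper":40},{"translation":[0,0,98],"roll":0,"gripper":40}]' 4 | grep -E "pos|ft"
for i in 1 2 3 4; do python3 -m creep '[{"translation":[0,0,3],"roll":0,"gripper":40},{"translation":[0,0,5],"roll":0,"gripper":40},{"translation":[0,0,5],"roll":0,"gripper":40}]' | grep -E "pos|ft|width" | tr '\n' ' '; done
```

```text
position: [0.5263, -0.1992, 0.1411]
ft_force: [0.3, 0.5, -1.8]
position: [0.5272, -0.1996, 0.1347] ft_force: [-0.5, 0.4, -1.1] grip_width: 0.0441 position: [0.526, -0.1989, 0.1273] ft_force: [-0.3, -0.5, -0.7] grip_width: 0.044 position: [0.5266, -0.1995, 0.1227] ft_force: [-0.2, 0.2, 3.9] grip_width: 0.0439 position: [0.5265, -0.1995, 0.1178] ft_force: [-0.7, -1.2, 2.7] grip_width: 0.0442
```

```bash

python3 -m creep '[{"translation":[5,0,0],"roll":0,"gripper":40},{"translation":[10,0,0],"roll":0,"gripper":40},{"translation":[15,0,0],"roll":0,"gripper":40},{"translation":[20,0,0],"roll":0,"gripper":40},{"translation":[20,0,0],"roll":0,"gripper":40}]' 3| grep -E "pos|ft|width" | tr '\n' ' '
python3 - <<'E'
from h import *
d(.5243,-.219,.0225,91.1)
P=telemetry.get_obs()['position']
a=viewer.camera('scene')
cv2.imwrite('pics/s6.png',cv2.resize(a[130:230,220:320],(600,600),interpolation=2))
for th in(75,90,105):
    t=np.radians(th);u=np.array([0,-np.cos(t),np.sin(t)])
    print(th,[((proj('scene',P+u*s)-[220,130])*6).round(0).tolist() for s in(.01,-.03,-.12)])
E
```

```text
position: [0.5255, -0.1772, 0.1172] ft_force: [0.4, 0.3, -0.1] grip_width: 0.044 t 7.95 pos [ 0.5255 -0.1772  0.1172] yaw 90.8 F [ 0.4  0.3 -0.1] w 44.0 g 3.0 -> tr [-41.9, -1.7, 94.6] roll -0.3
75 [[377.0, 122.0], [357.0, 194.0], [314.0, 347.0]]
90 [[373.0, 123.0], [371.0, 192.0], [366.0, 338.0]]
105 [[368.0, 125.0], [384.0, 186.0], [416.0, 317.0]]
```

View pics/s6.png

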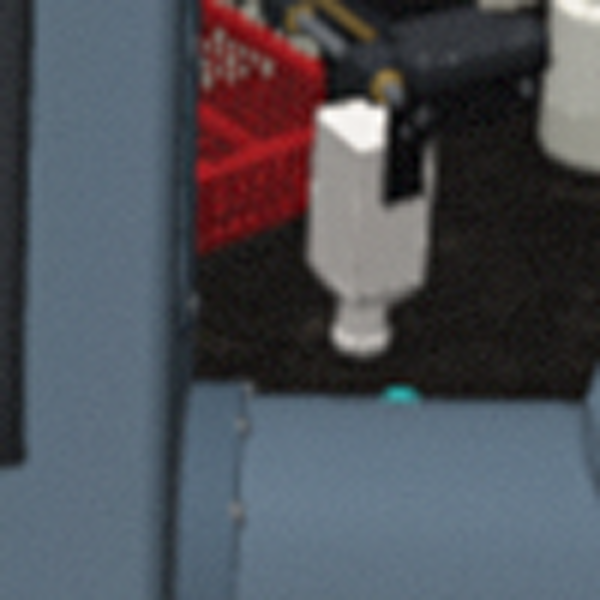

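The bottle stands about vertical in the grip now (mouth at (361,338), base at (355,115) in the crop). I press it flat, tighten the grip and refine the peg lean from the first pictures.

```bash

for i in 1 2; do python3 -m creep '[{"translation":[0,0,1],"roll":0,"gripper":40},{"translation":[0,0,2],"roll":0,"gripper":40},{"translation":[0,0,2],"roll":0,"gripper":40}]' 3| grep -E "pos|ft|width" | tr '\n' ' '; done
python3 - <<'E'
from h import *
A=cv2.cvtColor(cv2.imread('pics/scene0.png'),6).astype(float);B=cv2.cvtColor(cv2.imread('pics/top0.png'),6).astype(float)
def cols(rows,c0,c1):
    for r in rows:
        w=A[r,c0:c1]; w=np.clip(w-w.min()-30,0,None); print(r,round((w*np.arange(c0,c1)).sum()/max(w.sum(),1),2),int(w.max()),end=' | ')
    print()
print('thin');cols(range(174,196,2),138,152)
print('thick');cols(range(164,190,2),176,192)
for nm,s in(('thin',(.6192,.2266)),('thick',(.6059,.1073))):
    for z in(.02,.06,.105): print(nm,z,'scene',proj('scene',[*s,z]).round(2),'top',proj('top',[*s,z]).round(2))
print(B[140:158,174:192].astype(int))
E
```

```text
position: [0.5259, -0.1791, 0.1157] ft_force: [-0.4, 0.9, 3.1] grip_width: 0.0437 position: [0.5258, -0.1791, 0.1134] ft_force: [-1.0, 0.9, 3.3] grip_width: 0.0443 thin
174 142.19 70 | 176 141.87 154 | 178 142.97 154 | 180 143.32 106 | 182 143.63 98 | 184 143.87 99 | 186 144.16 97 | 188 146.05 99 | 190 146.86 129 | 192 146.51 77 | 194 143.74 81 | 
thick
164 179.35 82 | 166 181.71 178 | 168 182.07 197 | 170 182.32 129 | 172 182.68 109 | 174 182.95 114 | 176 183.39 114 | 178 183.65 119 | 180 185.08 111 | 182 185.95 147 | 184 186.01 79 | 186 182.55 79 | 188 181.93 76 | 
thin 0.02 scene [146.81 199.82] top [184.49 150.11]
thin 0.06 scene [144.7  188.63] top [182.58 147.45]
thin 0.105 scene [142.23 175.52] top [180.31 144.28]
thick 0.02 scene [186.66 191.43] top [218.25 154.01]
thick 0.06 scene [185.32 180.39] top [217.22 151.45]
thick 0.105 scene [183.77 167.48] top [216.   148.41]
[[241 241 239 217 196 241 241 241 241 239 212 241 241 241 241 238 195 222]
 [241 241 240 223 197 241 241 241 241 236 215 241 241 241 242 239 211 242]
 [242 241 239 195 233 241 241 241 240 219 200 239 241 241 2
[... 441 characters left out ...]
162 163 165 164 205 241]
 [241 239 210 232 237 150 164 162 140 121 112 123 154 163 163 158 180 242]
 [242 238 190 218 238 159 164 165 161 142 128 147 165 163 162 148 183 241]
 [242 239 210 223 239 193 166 164 164 165 165 164 166 164 162 150 228 241]
 [241 239 221 242 238 182 153 166 166 164 166 163 162 161 147 187 242 242]
 [241 237 214 241 242 239 207 154 161 165 162 164 162 146 154 219 242 242]
 [240 220 201 241 241 241 240 220 154 153 149 138 177 206 197 224 242 242]
 [240 227 217 242 242 241 241 237 204 219 220 201 242 239 218 242 242 242]
 [238 211 232 242 242 242 240 220 201 242 242 242 242 239 209 242 241 241]
 [239 194 217 242 241 242 240 225 213 242 242 242 241 237 215 242 242 242]]
```

```bash
sed -i 's/+\[155,125\]/+[154.61,124.61]/; s/+\[100,160\]/+[99.58,159.58]/' fit.py; python3 fit.py
python3 -m creep '[{"translation":[0,0,0],"roll":0,"gripper":35},{"translation":[0,0,0],"roll":0,"gripper":35},{"translation":[0,0,0],"roll":0,"gripper":35},{"translation":[0,0,-10],"roll":0,"gripper":35}]' 20| grep -E "pos|ft|width" | tr '\n' ' '
python3 -m creep '[{"translation":[0,0,-40],"roll":0,"gripper":35},{"translation":[0,0,-80],"roll":0,"gripper":35},{"translation":[0,0,-120],"roll":0,"gripper":35},{"translation":[0,0,-145],"roll":0,"gripper":35},{"translation":[0,0,-145],"roll":0,"gripper":35}]' 20| grep -E "pos|ft|width|grip" | tr '\n' ' '
python3 -c "
from h import *
d(.614,.225,.27)"
```

```text
[ 0.5975  0.1698 -0.1114  0.0169] [[-0.05, 0.54], [-0.24, 0.2], [0.16, 0.22], [0.23, 0.72], [-0.24, -0.48], [0.09, -0.68], [-0.25, -0.57], [-0.32, -0.52]]
s1 [0.621  0.2275 0.02  ]
s2 [0.6076 0.1083 0.02  ]
b1 [0.5509 0.2303 0.041 ]
b2 [0.5387 0.121  0.041 ]
tip [0.6164 0.2267] off [-4.6 -0.8] [-0.67  0.34  0.87  0.04]
tip scene only [-3.7 -2.9]
stopper [0.4219 0.1359] [ 0.16  0.28 -0.21 -0.25]
bottle top face corners [[0.5482, -0.2287], [0.5036, -0.2282], [0.5461, -0.1437], [0.5016, -0.1435]]
mouth [ 0.5243 -0.1007  0.022 ] lip edges [ 0.5379 -0.1007  0.022 ] [ 0.5093 -0.1007  0.022 ]
position: [0.5246, -0.1783, 0.122] ft_force: [1.0, -0.6, -0.3] grip_width: 0.0438 position: [0.5291, -0.1805, 0.2752] ft_force: [0.6, -0.6, -0.7] grip_width: 0.044 grip_force: 20.0 t 9.25 pos [ 0.5291 -0.1805  0.2752] yaw 90.7 F [ 0.6 -0.6 -0.7] w 44.0 g 20.0 -> tr [404.4, 90.2, 3.6] roll 0
```

```bash

python3 -m creep '[{"translation":[30,7,0],"roll":0,"gripper":35},{"translation":[65,15,0],"roll":0,"gripper":35},{"translation":[100,22,0],"roll":0,"gripper":35},{"translation":[135,30,0],"roll":0,"gripper":35},{"translation":[170,38,0],"roll":0,"gripper":35}]' | grep -E "pos|ft"|tr '\n' ' '
python3 -m creep '[{"translation":[35,8,0],"roll":0,"gripper":35},{"translation":[70,16,0],"roll":0,"gripper":35},{"translation":[105,24,0],"roll":0,"gripper":35},{"translation":[140,32,0],"roll":0,"gripper":35},{"translation":[170,38,0],"roll":0,"gripper":35}]' | grep -E "pos|ft"|tr '\n' ' '
python3 -m creep '[{"translation":[25,6,0],"roll":0,"gripper":35},{"translation":[45,10,4],"roll":0,"gripper":35},{"translation":[60,13,10],"roll":0,"gripper":35},{"translation":[63,14,14],"roll":0,"gripper":35},{"translation":[63,14,14],"roll":0,"gripper":35}]' | grep -E "pos|ft"|tr '\n' ' '
python3 -m creep '[{"translation":[0,0,0],"roll":0,"gripper":35},{"translation":[0,0,0],"roll":0,"gripper":35}]' | grep -E "pos|ft"|tr '\n' ' '
python3 -c "
from h import *
d(.615,.2265,.25)
a=viewer.camera('scene');cv2.imwrite('pics/s7.png',a);b=viewer.camera('top');cv2.imwrite('pics/t7.png',b)
cv2.imwrite('pics/s7c.png',cv2.resize(a[110:230,90:250],(800,600),interpolation=2))
P=telemetry.get_obs()['position']
for s in(.012,-.04,-.113):print((proj('scene',P+[0,0,s])).round(1),(proj('scene',P+[0,0,s])-[89.5,109.5]).round(1)*5)
"
```

```text
position: [0.5609, -0.0068, 0.2676] ft_force: [0.7, 0.3, -0.4] position: [0.597, 0.1645, 0.2674] ft_force: [0.8, -0.0, -0.4] position: [0.6094, 0.2255, 0.2522] ft_force: [-0.4, 0.7, -0.4] position: [0.6106, 0.2237, 0.2543] ft_force: [-0.5, 0.9, 0.3] t 10.67 pos [0.6106 0.2237 0.2543] yaw 90.7 F [-0.5  0.9  0.3] w 44.0 g 20.0 -> tr [2.7, 4.5, 4.3] roll 0
[134.2 124.4] [223.5  74.5]
[137.5 142.1] [240. 163.]
[141.9 165.5] [262. 280.]
```

View pics/s7c.png

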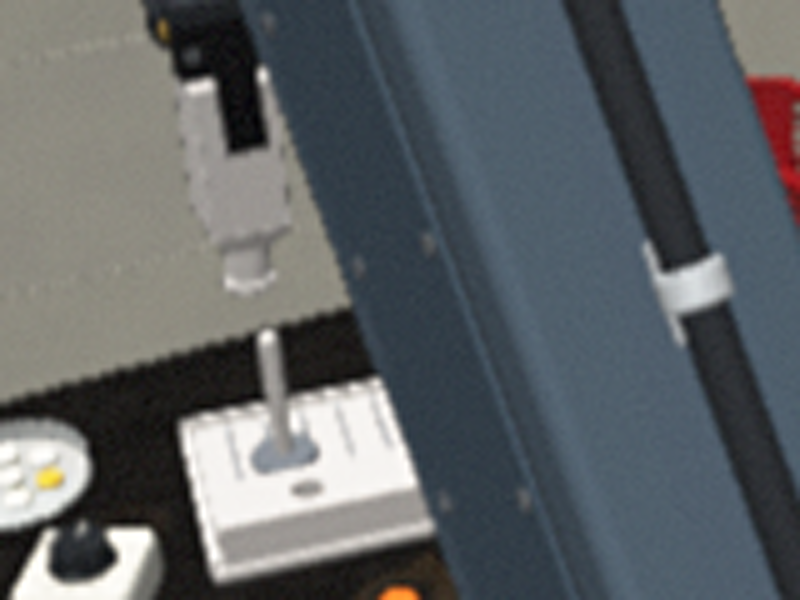

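The crop shows the mouth at (251,278) and the peg tip at (268,333). Projected down the vertical, the mouth must move about 3.6 mm to -y. I correct, then descend while feeling.

```bash

python3 -m creep '[{"translation":[-4,4,5],"roll":0,"gripper":35},{"translation":[-4,4,15],"roll":0,"gripper":35},{"translation":[-4,4,25],"roll":0,"gripper":35},{"translation":[-4,4,28],"roll":0,"gripper":35},{"translation":[-4,4,28],"roll":0,"gripper":35}]' | grep -E "pos|ft"|tr '\n' ' '
for i in 1 2 3 4; do python3 -m creep '[{"translation":[0,0,2],"roll":0,"gripper":35},{"translation":[0,0,4],"roll":0,"gripper":35},{"translation":[0,0,5],"roll":0,"gripper":35},{"translation":[0,0,5],"roll":0,"gripper":35}]' | grep -E "pos|ft"|tr '\n' ' ';echo; done; python3 -c "
from h import *
d(.615,.2265,.25);print(telemetry.get_obs()['moment'])"
```

```text
position: [0.6135, 0.2208, 0.2244] ft_force: [-0.7, 0.2, 0.5] position: [0.6147, 0.2213, 0.2215] ft_force: [-0.2, 0.4, 0.2] 
position: [0.6146, 0.2212, 0.2162] ft_force: [0.3, -0.2, 0.5] 
position: [0.6145, 0.2211, 0.2111] ft_force: [0.1, -0.9, -1.6] 
position: [0.6145, 0.2211, 0.2061] ft_force: [-0.3, -0.2, 0.2] 
t 12.52 pos [0.6145 0.2211 0.2061] yaw 90.7 F [-0.3 -0.2  0.2] w 43.7 g 20.0 -> tr [5.4, 0.5, -43.9] roll 0
[-0.02009825 -0.04695149 -0.08059326]
```

The mouth is below the tip height with no contact force, so the peg is inside. I continue down, drifting +x toward the seat centre.

```bash

for i in 1 2 3 4; do python3 -m creep '[{"translation":[0,0.3,5],"roll":0,"gripper":35},{"translation":[0,0.6,10],"roll":0,"gripper":35},{"translation":[0,1,15],"roll":0,"gripper":35},{"translation":[0,1,15],"roll":0,"gripper":35}]' | grep -E "pos|ft"|tr '\n' ' ';echo; done; python3 -c "
from h import *
d(.621,.2215,.1334);print(telemetry.get_obs()['moment'])"
```

```text
position: [0.6149, 0.221, 0.1899] ft_force: [-0.6, -0.2, -0.8] 
position: [0.616, 0.2211, 0.1751] ft_force: [0.3, 0.6, 0.2] 
position: [0.617, 0.2211, 0.1602] ft_force: [-0.1, -0.2, -1.6] 
position: [0.618, 0.2211, 0.1452] ft_force: [-0.6, -0.4, -0.6] 
t 13.85 pos [0.618  0.2211 0.1452] yaw 90.7 F [-0.6 -0.4 -0.6] w 43.7 g 20.0 -> tr [0.4, 3.0, 11.8] roll 0
[-0.0341907  -0.08505723 -0.00951882]
```

```bash

python3 -m creep '[{"translation":[0,1,5],"roll":0,"gripper":35},{"translation":[0,2,8],"roll":0,"gripper":35},{"translation":[0,2,8],"roll":0,"gripper":35}]' 5| grep -E "pos|ft"|tr '\n' ' ';echo
for i in 1 2 3 4; do python3 -m creep '[{"translation":[0,0,1],"roll":0,"gripper":35},{"translation":[0,0,2],"roll":0,"gripper":35},{"translation":[0,0,2],"roll":0,"gripper":35},{"translation":[0,0,2],"roll":0,"gripper":35}]' 3 | grep -E "pos|ft"|tr '\n' ' ';echo; done
```

```text
position: [0.6203, 0.2213, 0.1377] ft_force: [-0.5, -0.2, -1.0] 
position: [0.6206, 0.2213, 0.1365] ft_force: [-1.0, 0.2, -1.8] 
position: [0.6208, 0.2213, 0.1345] ft_force: [-0.5, 1.1, -0.4] 
position: [0.6211, 0.2213, 0.133] ft_force: [-1.3, 0.3, 4.0] 
position: [0.6209, 0.2213, 0.1307] ft_force: [-1.4, 0.7, 4.3]
```

```bash

python3 -m creep '[{"translation":[0,0,2],"roll":0,"gripper":35},{"translation":[0,0,3],"roll":0,"gripper":35},{"translation":[0,0,3],"roll":0,"gripper":35}]' 3 | grep -E "pos|ft"|tr '\n' ' ';echo
python3 -m creep '[{"translation":[0,0,2],"roll":0,"gripper":48},{"translation":[0,0,2],"roll":0,"gripper":52},{"translation":[0,0,2],"roll":0,"gripper":58},{"translation":[0,0,2],"roll":0,"gripper":65},{"translation":[0,0,2],"roll":0,"gripper":75}]' | grep -E "pos|ft|width"|tr '\n' ' ';echo
python3 -m creep '[{"translation":[0,0,2],"roll":0,"gripper":75},{"translation":[0,0,-10],"roll":0,"gripper":75},{"translation":[0,0,-30],"roll":0,"gripper":75},{"translation":[0,0,-65],"roll":0,"gripper":75},{"translation":[0,0,-100],"roll":0,"gripper":75}]' | grep -E "pos|ft|width"|tr '\n' ' ';echo
python3 - <<'E'
from h import *
d(.4219,.1359,.2,45)
a=viewer.camera('scene');cv2.imwrite('pics/s8.png',a)
print('bottle',viewer.recognise('scene','bottle'))
print('stop',[(np.round(x['bbox']),x['p']) for x in viewer.recognise('scene','stopper')])
c=np.array([.621,.2275])
for z in(.02,.15):print(z,proj('scene',[*c,z]).round(1))
for z in(.02,.12,.15):
  pts=[proj('scene',[c[0]+i*.022,c[1]+j*.022,z]) for i in(-1,1) for j in(-1,1)];print(z,np.min(pts,0).round(1),np.max(pts,0).round(1))
E
```

```text
position: [0.6208, 0.2212, 0.1273] ft_force: [-1.7, 0.1, 2.7] 
position: [0.6207, 0.2212, 0.1252] ft_force: [-0.5, 0.6, -0.1] grip_width: 0.064 
position: [0.6199, 0.2211, 0.2261] ft_force: [0.6, -0.6, -0.3] grip_width: 0.0745 
t 16.52 pos [0.6199 0.2211 0.2261] yaw 90.7 F [ 0.6 -0.6 -0.3] w 74.5 g 0.0 -> tr [-82.6, -198.9, 26.8] roll 45.7
bottle [{'bbox': [276.1, 192.7, 18.4, 38.5], 'p': 0.75}, {'bbox': [144.2, 234.2, 13.3, 26.5], 'p': 0.48}]
stop []
0.02 [146.3 199.6]
0.15 [139.2 161.6]
0.02 [137.1 193.9] [155.7 205.6]
0.12 [131.3 165.4] [150.7 176.5]
0.15 [129.4 156.3] [149.1 167.2]
```

```bash
python3 - <<'E'
import cv2,numpy as np
a=cv2.cvtColor(cv2.imread('pics/s8.png'),6).astype(int);b=cv2.cvtColor(cv2.imread('pics/scene0.png'),6).astype(int)
for r in range(150,212,2): print(r,' '.join(f'{v:3d}' for v in a[r,122:172:2]))
E
```

```text
150 137 137 138 136 137 140 141 139 127  53  72 120 120 142 129  61  54  59  54  59  56  56  61  60  59
152 135 137 138 139 137 140 139 138 141 139 137 140 139 139 136  77  59  55  56  56  57  62  59  56  57
154 137 137 139 139 139 139 139 139 138 138 137 137 137 137 140 115  63  57  58  56  58  55  56  62  53
156 137 135 138 139 140 138 138 136 139 137 134 158 130 138 136 132  64  59  59  59  58  59  57  57  61
158 137 136 139 140 142 139 139 162 164 229 231 246 161 137 137 139  84  59  58  59  57  59  58  57  61
160 136 139 144 135 163 229 230 245 244 243 243 244 229 142 136 138 115  61  59  55  57  59  55  57  56
162 139 143 140 135 207 247 243 243 243 243 242 243 246 188 137 139 141  80  63  75  56  55  60  60  57
164 137 142 140 138 139 241 243 243 243 244 245 243 241 203 138 139 142  96  66  84  55  58  56  60  56
166 137 139 139 141 139 188 248 244 240 217 193 156 150 147 140 139 139 129  60  63  59  59  58  56  56
168 138 141 140 138 135 138 195 159 150 141 146 147 147 152 137 136 139 138  81  56  56  58  59  60  59
170 138 137 139 140 135 141 148 147 148 149 148 148 148 151 
[... 1423 characters left out ...]
 242 208 246 241 171 153 150 132 166 169 243 243 239 219 244 243 234 176  68
200  26  21 120 242 240 242 243 204 241 195 204 175 181 180 144 122 229 243 242 212 244 242 244 242 124
202  27  30  49 241 238 243 244 222 239 169 150 149 146 144 140 157 243 243 243 239 244 242 243 247 196
204  24  24  27 240 228 243 242 238 215 232 162 188 218 235 237 243 245 242 243 243 243 243 242 243 245
206  28  20  20 163 229 243 243 242 235 244 243 244 245 232 189 176 223 244 243 243 243 243 244 244 248
208  27  25  19 136 239 242 242 242 243 242 243 243 244 185 145 161 211 244 244 243 244 235 217 190 176
210  23  27  22  75 242 238 242 242 242 242 243 243 244 245 237 236 242 226 205 181 167 154 148 151 150
```

The image numbers put the bottle's top face at rows 157–168, cols 130–149, as predicted for a seated upright bottle. Now the stopper.

```bash

python3 -m creep '[{"translation":[-13,-32,0],"roll":0,"gripper":60},{"translation":[-29,-70,0],"roll":0,"gripper":60},{"translation":[-45,-108,0],"roll":0,"gripper":60},{"translation":[-60,-145,0],"roll":0,"gripper":60},{"translation":[-75,-180,0],"roll":-7,"gripper":60}]' | grep -E "pos|ft"|tr '\n' ' '
python3 -m creep '[{"translation":[0,0,0],"roll":-7,"gripper":50},{"translation":[0,0,0],"roll":-14,"gripper":50},{"translation":[0,0,0],"roll":-21,"gripper":50},{"translation":[0,0,0],"roll":-28,"gripper":50},{"translation":[0,0,0],"roll":-35,"gripper":50}]' | grep -E "pos|ft"|tr '\n' ' '
python3 -m creep '[{"translation":[0,0,0],"roll":-7,"gripper":50},{"translation":[0,0,0],"roll":-14,"gripper":50},{"translation":[0,0,0],"roll":-21,"gripper":50},{"translation":[0,0,0],"roll":-28,"gripper":50},{"translation":[0,0,0],"roll":-35,"gripper":50}]' | grep -E "pos|ft"|tr '\n' ' '
python3 -m creep '[{"translation":[0,0,0],"roll":-7,"gripper":50},{"translation":[0,0,0],"roll":-12,"gripper":50},{"translation":[0,0,0],"roll":-12,"gripper":50},{"translation":[0,0,0],"roll":-12,"gripper":50}]' | grep -E "pos|ft"|tr '\n' ' '
python3 - <<'E'
from h import *
d(.4219,.1359,.12,180)
a=viewer.camera('scene');cv2.imwrite('pics/s9.png',a)
print('stop',[(np.round(x['bbox']).tolist(),round(x['p'],2)) for x in viewer.recognise('scene','stopper')])
E
```

```text
position: [0.4385, 0.1433, 0.2248] ft_force: [-0.5, -0.6, 1.5] position: [0.4408, 0.1438, 0.2251] ft_force: [0.4, 0.4, -0.0] position: [0.4408, 0.1439, 0.225] ft_force: [1.4, -0.2, 0.5] position: [0.4411, 0.1439, 0.2252] ft_force: [-0.4, 0.1, 0.7] t 18.25 pos [0.4411 0.1439 0.2252] yaw 179.6 F [-0.4  0.1  0.7] w 50.3 g 0.0 -> tr [19.0, -8.1, 105.2] roll -0.4
stop [([166.0, 228.0, 8.0, 14.0], 0.41)]
```

```bash

python3 -m creep '[{"translation":[19,-8,10],"roll":0,"gripper":50},{"translation":[19,-8,45],"roll":0,"gripper":50},{"translation":[19,-8,80],"roll":0,"gripper":50},{"translation":[19,-8,110],"roll":0,"gripper":50},{"translation":[19,-8,120],"roll":0,"gripper":50}]' | grep -E "pos|ft"|tr '\n' ' '
python3 -m creep '[{"translation":[0,0,25],"roll":0,"gripper":50},{"translation":[0,0,45],"roll":0,"gripper":50},{"translation":[0,0,56],"roll":0,"gripper":45},{"translation":[0,0,56],"roll":0,"gripper":40},{"translation":[0,0,56],"roll":0,"gripper":35}]' | grep -E "pos|ft|width"|tr '\n' ' '
python3 -c "
from h import *
d(.4219,.1359,.049,180)"
```

```text
position: [0.4205, 0.1358, 0.1025] ft_force: [0.0, -0.4, -0.0] position: [0.4224, 0.136, 0.0491] ft_force: [-0.5, -0.4, 0.9] grip_width: 0.0398 t 19.18 pos [0.4224 0.136  0.0491] yaw 179.7 F [-0.5 -0.4  0.9] w 39.8 g 0.0 -> tr [0.5, -0.1, 0.1] roll -0.3
```

```bash

python3 -m creep '[{"translation":[0,0,0],"roll":0,"gripper":30},{"translation":[0,0,0],"roll":0,"gripper":26},{"translation":[0,0,0],"roll":0,"gripper":23},{"translation":[0,0,0],"roll":0,"gripper":20},{"translation":[0,0,0],"roll":0,"gripper":15}]' 8| grep -E "pos|ft|width|grip"|tr '\n' ' '
python3 -m creep '[{"translation":[0,0,0],"roll":0,"gripper":12},{"translation":[0,0,0],"roll":0,"gripper":12},{"translation":[0,0,0],"roll":0,"gripper":12},{"translation":[0,0,0],"roll":0,"gripper":12}]' 8| grep -E "pos|ft|width|grip"|tr '\n' ' '
python3 -m creep '[{"translation":[0,0,-10],"roll":0,"gripper":12},{"translation":[0,0,-40],"roll":0,"gripper":12},{"translation":[0,0,-75],"roll":0,"gripper":12},{"translation":[0,0,-90],"roll":0,"gripper":12},{"translation":[0,0,-90],"roll":0,"gripper":12}]' 12| grep -E "pos|ft|width|grip"|tr '\n' ' '
python3 -c "
from h import *
d(.5387,.121,.12,180)
a=viewer.camera('scene');cv2.imwrite('pics/s10.png',a)
P=telemetry.get_obs()['position']
for z in (-.049,-.023,-.006):print(proj('scene',P+[0,0,z]).round(1))
u,v=proj('scene',P+[0,0,-.025]).round().astype(int)
g=cv2.cvtColor(a,6)
for r in range(v-14,v+16,1):print(r,' '.join('%3d'%x for x in g[r,u-12:u+13]))
"
```

```text
position: [0.4231, 0.1361, 0.0501] ft_force: [-0.3, 1.2, 1.7] grip_width: 0.0203 grip_force: 8.0 position: [0.4231, 0.1362, 0.05] ft_force: [0.7, 0.7, 6.0] grip_width: 0.0204 grip_force: 8.0 position: [0.4246, 0.1363, 0.1424] ft_force: [1.2, 0.2, 0.7] grip_width: 0.0202 grip_force: 12.0 t 20.35 pos [0.4246 0.1363 0.1424] yaw 179.8 F [1.2 0.2 0.7] w 20.2 g 12.0 -> tr [-114.0, -14.8, 23.2] roll -0.2
[196.9 206.8]
[196.1 198.6]
[195.5 193.2]
185  55  57  52  53  60  69  67  60  61  65  65  75  81  89  86  91  88  85  84  82  86  83  84  84  84
186  54  55  52  51  56  67  72  58  59  64  66  70  80  83  88  90  90  87  84  84  83  88  85  86  85
187  51  56  56  54  57  65  73  59  59  67  63  67  77  86  90  90  89  85  85  84  85  85  82  85  83
188  54  55  54  52  54  61  70  66  59  62  60  67  76  81  87  90  93  91  84  85  83  84  85  85  86
189  56  55  52  56  53  59  70  66  60  59  65  65  72  81  83  89  89  88  86  86  83  83  89  88  84
190  57  53  55  54  54  53  65  72  61  62  61  63  71  79  85  89  90  90  86  85  84  86  84  85  86
191  55  56  55  55  58  54  63  
[... 1762 characters left out ...]
  54  56  56  54  54  66  70  61  65  65  64  70  82  84  88  91  89  89  86
209  54  55  56  58  54  55  54  53  54  56  50  60  71  58  60  63  61  65  77  83  86  88  87  89  87
210  55  54  56  56  52  53  56  55  52  55  55  56  69  63  57  61  62  64  77  82  86  90  91  88  87
211  55  56  53  55  53  55  52  54  56  54  54  60  67  68  56  60  62  64  73  78  85  89  90  88  87
212  52  54  58  52  52  57  53  52  55  54  55  56  62  72  62  59  64  64  70  77  84  91  90  89  88
213  56  56  54  54  56  56  54  55  55  53  54  57  62  73  62  59  61  64  68  78  81  87  91  88  89
214  53  54  54  53  53  56  56  54  54  55  54  54  60  70  65  59  63  63  65  75  82  87  89  88  89
```

The arm hides the stopper, but the 20.2 mm opening matches its grip. I move over bore_2.

```bash

python3 -m creep '[{"translation":[-25,-3,0],"roll":0,"gripper":12},{"translation":[-55,-7,0],"roll":0,"gripper":12},{"translation":[-85,-11,0],"roll":0,"gripper":12},{"translation":[-110,-14,0],"roll":0,"gripper":12},{"translation":[-116,-15,0],"roll":0,"gripper":12}]' | grep -E "pos|ft"|tr '\n' ' '
python3 -m creep '[{"translation":[0,0,10],"roll":0,"gripper":12},{"translation":[0,0,25],"roll":0,"gripper":12},{"translation":[0,0,36],"roll":0,"gripper":12},{"translation":[0,0,36],"roll":0,"gripper":12},{"translation":[0,0,36],"roll":0,"gripper":12}]' | grep -E "pos|ft"|tr '\n' ' '
python3 -c "
from h import *
d(.5397,.1212,.095,180)
a=viewer.camera('scene');cv2.imwrite('pics/s11.png',a)
P=telemetry.get_obs()['position']
for z in (-.049,-.023,-.006):print(proj('scene',P+[0,0,z]).round(1))
print(proj('scene',[.5387,.121,.041]).round(1))
u,v=proj('scene',P+[0,0,-.04]).round().astype(int)
g=cv2.cvtColor(a,6)
for r in range(v-12,v+14,1):print(r,u-12,' '.join('%3d'%x for x in g[r,u-12:u+13]))
"
```

```text
position: [0.543, 0.1197, 0.1382] ft_force: [0.8, -0.1, -0.4] position: [0.5361, 0.1207, 0.102] ft_force: [-0.7, -0.0, -0.2] t 21.23 pos [0.5361 0.1207 0.102 ] yaw 179.8 F [-0.7 -0.  -0.2] w 20.0 g 12.0 -> tr [-3.7, 0.5, 7.0] roll -0.2
[189.1 195. ]
[188.2 187.4]
[187.6 182.4]
[189.3 198.4]
180 177  55  54  56  56  63  77  67  60  61  65  78  90  92  96 103 101  96  95  96  95  94  95  96  94  95
181 177  52  56  55  53  59  72  73  61  62  63  73  84  95  96 103  99  95  95  96  96  97  95  95  97  94
182 177  55  57  52  55  57  70  78  64  59  62  68  84  91  95  99 101  99  96  94  95  96  95  92  93  94
183 177  54  54  56  54  55  63  81  67  65  63  62  76  87  93 100 101  99  94  96  93  94  96  94  96  96
184 177  54  54  51  54  56  61  72  73  61  59  63  76  87  90  97 101 100  95  94  95  94  93  95  97  97
185 177  56  59  55  56  54  56  70  82  61  61  63  70  82  94  94 100 102  99  95  94  94  95  93  95  94
186 177  58  57  55  53  50  56  65  80  69  61  62  67  77  87  95 101 100  99  96  95  93  95  96  96  93
187 177  57  55  52  56  53  52  59  76  72  59  64 
[... 1299 characters left out ...]
  65  60  63  66  81  91  93 101 101  99  93  95  92
200 177  56  50  50  53  54  52  51  53  54  52  56  74  71  61  60  63  75  86  93  99 103  99  95  94  93
201 177  77  49  53  56  55  57  52  54  53  53  58  74  74  62  56  64  73  83  91  98 102 101  96  96  94
202 177  99  48  53  57  54  56  56  55  55  56  55  67  80  66  62  62  63  81  90  95 100 104  97  97  97
203 177 127  51  50  50  55  54  55  54  55  56  52  61  78  68  64  64  63  77  87  95 100 102 100  94  94
204 177 154  68  50  50  53  54  52  56  52  53  52  56  76  75  61  61  66  73  86  94  96 101 103  95  95
205 177 168  81  49  54  53  57  52  57  54  52  55  58  70  78  63  61  58  68  79  92  97  98 102  96  94
```

```bash

python3 -m creep '[{"translation":[-2,0,2],"roll":0,"gripper":12},{"translation":[-3,0,3],"roll":0,"gripper":12},{"translation":[-3,0,3],"roll":0,"gripper":12},{"translation":[-3,0,3],"roll":0,"gripper":12},{"translation":[-3,0,3],"roll":0,"gripper":12}]' | grep -E "pos|ft"|tr '\n' ' '
for i in 1 2 3; do python3 -m creep '[{"translation":[0,0,2],"roll":0,"gripper":12},{"translation":[0,0,4],"roll":0,"gripper":12},{"translation":[0,0,4],"roll":0,"gripper":12}]' | grep -E "pos|ft"|tr '\n' ' ';echo; done
python3 -c "
from h import *
d(.5397,.1212,.068,180)"
```

```text
position: [0.5418, 0.1205, 0.1009] ft_force: [-0.6, 0.1, -1.1] position: [0.5413, 0.1205, 0.0962] ft_force: [0.0, 0.6, -0.8] 
position: [0.5413, 0.1205, 0.0921] ft_force: [-1.0, -0.2, -0.4] 
position: [0.5414, 0.1205, 0.0881] ft_force: [-0.1, -0.3, 0.0] 
t 22.45 pos [0.5414 0.1205 0.0881] yaw 179.7 F [-0.1 -0.3  0. ] w 19.9 g 12.0 -> tr [1.6, 0.7, 20.1] roll -0.3
```

```bash

for i in 1 2 3; do python3 -m creep '[{"translation":[0,0,2],"roll":0,"gripper":12},{"translation":[0,0,3],"roll":0,"gripper":12},{"translation":[0,0,3],"roll":0,"gripper":12}]' | grep -E "pos|ft"|tr '\n' ' ';echo; done
python3 -c "
from h import *
d(.5397,.1212,.068,180)"
```

```text
position: [0.5415, 0.1205, 0.0853] ft_force: [0.2, -0.7, -1.1] 
position: [0.5415, 0.1205, 0.0823] ft_force: [0.4, 1.0, -0.3] 
position: [0.5414, 0.1205, 0.0793] ft_force: [-0.4, 0.5, -1.7] 
t 23.2 pos [0.5414 0.1205 0.0793] yaw 179.7 F [-0.4  0.5 -1.7] w 20.2 g 12.0 -> tr [1.7, 0.7, 11.3] roll -0.3
```

Foot is about 11 mm into the hole without resistance. I continue down to the flange.

```bash

for i in 1 2 3 4 5; do python3 -m creep '[{"translation":[0,0,1.5],"roll":0,"gripper":12},{"translation":[0,0,2.5],"roll":0,"gripper":12},{"translation":[0,0,2.5],"roll":0,"gripper":12}]' 5| grep -E "pos|ft"|tr '\n' ' ';echo; done
python3 -c "
from h import *
d(.5397,.1212,.068,180)"
```

```text
position: [0.5415, 0.1205, 0.0768] ft_force: [0.0, 0.1, -0.4] 
position: [0.5415, 0.1205, 0.0743] ft_force: [-0.3, 0.5, -0.4] 
position: [0.5415, 0.1205, 0.0718] ft_force: [0.6, 0.0, -0.1] 
position: [0.5416, 0.1205, 0.0694] ft_force: [1.0, 0.6, 0.0] 
position: [0.5419, 0.1207, 0.0678] ft_force: [-1.1, 0.5, 4.5] 
t 24.45 pos [0.5419 0.1207 0.0678] yaw 179.7 F [-1.1  0.5  4.5] w 20.4 g 5.2 -> tr [2.2, 0.5, -0.2] roll -0.3
```

```bash

python3 -m creep '[{"translation":[0,0,0],"roll":0,"gripper":24},{"translation":[0,0,0],"roll":0,"gripper":30},{"translation":[0,0,0],"roll":0,"gripper":38},{"translation":[0,0,0],"roll":0,"gripper":42},{"translation":[0,0,-5],"roll":0,"gripper":42}]' | grep -E "pos|ft|width"|tr '\n' ' '
python3 -m creep '[{"translation":[0,0,-20],"roll":0,"gripper":42},{"translation":[0,0,-55],"roll":0,"gripper":42},{"translation":[0,0,-95],"roll":0,"gripper":42},{"translation":[0,0,-135],"roll":0,"gripper":42},{"translation":[0,0,-170],"roll":0,"gripper":42}]' | grep -E "pos|ft"|tr '\n' ' '
python3 -m creep '[{"translation":[0,-35,0],"roll":0,"gripper":42},{"translation":[0,-75,0],"roll":0,"gripper":42},{"translation":[0,-115,0],"roll":0,"gripper":42},{"translation":[0,-155,0],"roll":0,"gripper":42},{"translation":[0,-190,0],"roll":0,"gripper":42}]' | grep -E "pos|ft"|tr '\n' ' '
python3 -m creep '[{"translation":[0,-35,0],"roll":0,"gripper":42},{"translation":[0,-75,0],"roll":0,"gripper":42},{"translation":[0,-110,0],"roll":0,"gripper":42},{"translation":[0,-140,0],"roll":0,"gripper":42},{"translation":[0,-150,0],"roll":0,"gripper":42}]' | grep -E "pos|ft"|tr '\n' ' '
python3 - <<'E'
from h import *
a=viewer.camera('scene');cv2.imwrite('pics/s12.png',a);b=viewer.camera('top');cv2.imwrite('pics/t12.png',b)
for n in('scene','top'):
  for t in('stopper','bottle','dropper_red','dropper_white'):print(n,t,[(np.round(x['bbox']).tolist(),round(x['p'],2)) for x in viewer.recognise(n,t)])
print('seated top of grip/flange',[proj('scene',[.5397,.121,z]).round(1).tolist() for z in(.041,.048,.062)],proj('top',[.5397,.121,.062]).round(1))
g=cv2.cvtColor(a,6)
for r in range(184,206):print(r,' '.join('%3d'%x for x in g[r,176:204]))
A=cv2.imread('pics/scene0.png').astype(int);D=np.abs(a.astype(int)-A).max(2)
for nm,(x,y,w,h) in dict(redd=(140,232,20,35),whited=(108,228,18,32),orange=(162,225,16,24),blue=(193,233,16,24)).items():print(nm,D[y:y+h,x:x+w].max(),D[y:y+h,x:x+w].mean())
E
```

```text
position: [0.5409, 0.1204, 0.0713] ft_force: [-0.1, 0.6, 0.2] grip_width: 0.0394 position: [0.5416, 0.1205, 0.2447] ft_force: [0.6, 0.7, -0.1] position: [0.5404, -0.0716, 0.2426] ft_force: [0.3, 0.2, -0.2] position: [0.5401, -0.2243, 0.2423] ft_force: [0.9, 0.1, -0.6] scene stopper [([167.0, 230.0, 8.0, 13.0], 0.55), ([183.0, 190.0, 12.0, 11.0], 0.54), ([123.0, 181.0, 70.0, 47.0], 0.23), ([111.0, 228.0, 12.0, 30.0], 0.18)]
scene bottle [([130.0, 156.0, 24.0, 45.0], 0.74)]
scene dropper_red [([143.0, 236.0, 14.0, 22.0], 0.69)]
scene dropper_white [([114.0, 228.0, 12.0, 29.0], 0.77)]
top stopper []
top bottle [([171.0, 133.0, 17.0, 24.0], 0.62)]
top dropper_red [([161.0, 210.0, 12.0, 6.0], 0.39)]
top dropper_white [([143.0, 195.0, 12.0, 11.0], 0.6)]
seated top of grip/flange [[189.1, 198.2], [188.9, 196.2], [188.4, 192.2]] [212.7 170.3]
184 194 174 164 179 199 184 159 159 157 155 147 133 152 228 241 229 212 202 139  92  93  95  95  94  95  92  93  93
185 199 192 193 210 229 225 170 157 159 155 150 132 149 224 243 239 213 186 124  88  91  92  95  95  96  98  94  94
186 230 227 215 228 2
[... 1701 characters left out ...]
6  96  95  93  96
201 239 239 239 239 239 239 239 240 240 241 236 228 226 223 224 225 226 196 120  91  93  94  97  94  95  95  96  96
202 239 239 239 238 240 239 240 240 242 243 243 241 240 242 240 233 217 172 107  86  94  95  94  96  96  95  95  96
203 238 239 240 240 241 241 240 238 240 240 237 227 220 208 197 187 170 132  97  92  96  93  93  94  95  94  93  94
204 241 241 240 241 239 237 229 224 217 201 189 176 168 161 151 151 145 115  91  90  94  95  93  96  93  94  92  95
205 238 237 225 219 207 195 182 170 167 154 148 146 146 148 145 144 143 115  92  92  94  96  94  94  94  95  96  94
redd 15 3.9414285714285713
whited 19 3.953125
orange 18 3.8541666666666665
blue 146 54.833333333333336
```

```bash
python3 -c "
from rig import hand_in
print(hand_in())"
```

```text
the job is handed in; nothing more can be done
None
```

The bottle is seated mouth-down on the thin peg and the stopper rests by its flange in a front-rail hole (bore_2), with both dropper bottles unmoved and the jar never approached; the job is handed in, but no verdict was returned.

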